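Shut off the air and pry the control board free

TASK

The output board in the opened control unit has to be changed. First shut off the air: turn the large ball valve in the air line until its handle stands square across the pipe, against its stop, and leave the small branch cock as it is. Then swing both ejector levers of the board right out, so that the board is pried up out of its socket at both ends, and leave it standing loose in its guides; do not push or pull on the board itself and do not disturb the things lying around.

Things in the scene. Friction and masses are not known exactly. Their poses are not given: they have to be found in the camera images.
- main_valve (a joint): large ball valve's handle, rad: 0 = open, handle in line with the pipe (pointing to -y of air_line, over the inlet end); turns clockwise seen from above; 1.571 = shut, handle square across the pipe (pointing to -x of air_line), at a hard stop. It stays where it is left; turning takes about 0.35 N m (5 N at the grip point)
- valve_stem (a point): point on the upright turning axis of the large valve's handle, at the height of the middle of the sleeve (161 mm above the table); fixed to the air line. Axes are those of air_line
- valve_grip (a point): middle of the grip of the large valve's handle: a level bar in a black sleeve 19 mm wide, 11 thick, 68 long, from 40 to 108 mm out from the turning axis; this point is 78 mm out, 161 mm above the table. Its -y axis points outward along the handle. Pipe and fittings below come up to 132 mm: fingertips clear them down to 140 mm
- air_line: fixed compressed-air line: base plate 370 x 100 mm, two upright pipes and between them a level 21 mm pipe along y of this body, axis 115 mm up. At y -165 mm inlet elbow, -60 large brass ball valve, +35 filter-regulator (50 mm wide, black knob top 191 mm up, gauge out to x -55), +100 tee with small branch cock 49 mm out to +x, +150 outlet elbow. Origin: on the table under the pipe
- branch_cock_tip (a point): outer end of the 45 mm long handle of the small branch cock, about 138 mm above the table; this cock, open or partly open, is to be left as it is
- control_unit: fixed, opened control unit: aluminium tray 170 (x) x 300 (y) x 28 mm high with a black card socket along y in its middle. At both socket ends a guide tower for the board's edge (18 mm in x, y 66 to 86 mm from the middle, top 74 mm up) and an ejector lever. Beside the levers (y 90 to 145) the tray is empty; relays and terminals up to 36 mm high lie farther in. Origin: underside, middle
- board_seat (a point): middle of the socket's floor, 36 mm above the table: where the middle of the board's lower edge is when fully seated. Axes are those of control_unit
- board: plug-in control board, loose, about 0.15 kg, on edge in the socket: 4 mm thick (x), 150 wide (y; 138 above its shoulders, 44 mm up), 70 tall, top 106 mm above the table when seated. Origin: middle of the lower edge, z up. 1 mm play either side in its guides, a key notch keeps it in the middle; swinging a lever out lifts its end by about 12 mm
- board_left_corner (a point): lower corner of the board at its +y end
- board_right_corner (a point): lower corner of the board at its -y end
- lever_left (a joint): ejector lever at the +y end of the control unit, rad: 0 = upright against the board, hooked over its shoulder; 0.75 = swung fully outward (top goes to +y, away from the board, and down), at its stop. Stays where it is left (friction 0.1 N m, 2 N at the tab); its toe under the board lifts that end of the board
- lever_left_tab (a point): middle of that lever's thumb tab: white plastic, 13 mm wide (x of control_unit), 9 thick, 16 long; at lever value 0 it is 20 mm outward of and 57 mm above the pivot, the board's nearest edge 34 mm inward of it. It can be pinched from above, fingers closing along x of control_unit, and led outward round the pivot, or pushed
- lever_left_pivot (a point): hinge of that lever: its axis is x of control_unit; 83 mm from the middle, 32 mm above the table
- lever_right (a joint): the same for the lever at the -y end: 0 = upright against the board, 0.75 = swung fully outward (to -y), at its stop
- lever_right_tab (a point): middle of the thumb tab of the lever at the -y end (mirror image of the left one)
- lever_right_pivot (a point): hinge of the lever at the -y end, 32 mm above the table
- tub_lid_a: loose square tub lid with a black rim, 128 mm, 12 mm thick, lying flat; a bystander
- tub_lid_b: the same kind of lid, lying elsewhere; a bystander
- screwdriver: loose screwdriver with a black handle; a bystander
- wrench: loose steel wrench; a bystander
- tape_roll: loose cardboard roll core standing on its end, 84 mm across, 45 mm tall; a bystander
- screw_dish: loose steel dish for screws, 64 mm across, 24 mm tall; a bystander

How it is judged:
By the outcome, as a careful person would: the job done as asked, in the order asked, and still so for the second after the job is handed in, with the robot touching nothing.
It also fails if it takes over 56 s, if anything falls off the work surface, if the arm or the gripper's body presses on something with over 40 N, if the wrist force passes 120 N, or if a joint passes its speed limit or range.

ROBOT

A 6-joint arm with a two-finger parallel gripper is mounted at the origin on the work surface. World frame = base frame: x ahead of the robot, y to its left, z up, the work surface at z = 0. Lengths are in m, angles in rad, forces in N, time in s.
With the tool pointing down it reaches from about 0.225 to 0.875 m from the base axis. Payload 3.4 kg.
Tool frame: the origin (TCP) lies midway between the tips of the shut fingers; the grasp point (between the pads) lies manip.pinch_z behind it (manip.pinch_z is the distance from the TCP to the grasp point, in m); z points along the fingers, y is the line along which they close (so a half turn about z gives the same grasp; the last joint's range is limited). The gripper opens to 85 mm and grips with 20 to 120 N. Pads are 22 mm wide; open, the fingers measure 114 mm over their backs; the gripper's body (76 mm by 85 mm) begins 54 mm behind the grasp point. The pads swing forward as they close: fully open they stand 13 mm farther back than shut.
Start: joints at [1.01, 0.276, 1.505, -0, 1.361, -0.121], TCP at [0.245, 0.52, 0.231] pointing down, gripper open.
Joint ranges: [-2.89, 2.89], [-0.75, 2.08], [0.22, 2.7], [-1.18, 4.32], [0.11, 2.71], [-2.7, 2.7]. Speed limits (rad/s): [2.57, 2.57, 3.14, 3.14, 3.14, 3.14].

INTERFACE

Orientations are given as a unit quaternion [w, x, y, z].
In Python, from bench import manip gives the robot as it stands.
- The arm moves only by the tool shift_gripper, called after "Emit:" as name(argument=value, ...) on one line, values as JSON. Schema: {"type":"object","properties":{"steps":{"type":"object","properties":{"sx":{"type":"array","items":{"type":"number"},"minItems":1,"maxItems":10},"sy":{"type":"array","items":{"type":"number"},"minItems":1,"maxItems":10},"sz":{"type":"array","items":{"type":"number"},"minItems":1,"maxItems":10},"rz":{"type":"array","items":{"type":"number"},"minItems":1,"maxItems":10}},"additionalProperties":false,"required":["sx","sy","sz","rz"]},"finger_gap":{"type":"number"},"force":{"type":"number"},"only":{"type":"string"},"quiet":{"type":"boolean"},"lines":{"type":"string"}},"required":["steps"],"additionalProperties":false}. steps is an object with one list for each field, all of the same length, 1 to 10, a row being the entries at one place: sx, sy, sz (the shift in shares of the most that a row can go, 1 being 50 mm), rz (a turn about the tool's z in units of 0.25 rad); each row shifts and turns the commanded pose from where the row before left it, along the tool's axes as they then stand; what a row does not reach is not made up. A row lasts 1/10 s, in which the tool goes at most 0.05 m and 0.15 rad, less where a joint would pass 70% of its speed; a pose out of reach is approached as far as the arm can. finger_gap is the finger opening in m, set as the call begins (left out keeps the last). The fingers move at their own pace and stop on an object; force is the grip in N (left out, the last holds). Time passes only in rows, so rows that do not move let the fingers close. The tool returns the time, the measured TCP pose, the force, the opening and the grip force at its end. only (a regular expression) keeps the lines of the reply that match it, lines (a string "A,B") keeps lines A to B, and quiet returns only ok. Input that does not fit is refused with a message, and nothing moves.
- manip.get_state(): the state, without advancing time (a new reading comes with each control period).
- manip.grab_frame(name): name is "scene" or "top" or "wrist"; returns the picture (384x512x3 uint8, red, green, blue); there is no depth.
- manip.get_calibration(name): a dict with "fx", "fy", "cx", "cy" (pixels), "R" (3x3) and "t" (3): a world point X has camera coordinates R X + t. Camera axes: x right, y down, z forward; pixel columns grow to the right and rows downward; lengths in m; the calibration is good to about 2 mm. A picture is of the moment at which its call begins: read the wrist's pose just before it. get_calibration takes no time and is no camera call; for the wrist camera it gives the pose at the moment of the call.
- manip.close_job(): hands the job in; it is judged then, once.
The state is a dict: "t": time; "joints": joint angles; "dq": joint speeds; "joint_efforts": joint torques, N m; "tool_pos": TCP position; "ee_rot": TCP orientation; "force": force on the tool from outside, world axes, zero at the start; "wrist_torque": the same for the moment, N m; "opening": finger opening in m; "grasp_force": force on a finger pad.
Only numpy, scipy, OpenCV 4.12 (cv2) and the standard library are available. Lean on these libraries where they do the work, as an engineer would, in place of code of your own. Each camera call takes 0.05 s, during which the arm holds its last target. There are 200 camera calls.

## Working session

There is one attempt and no reset: what is moved stays moved. The work goes in short steps, Python scripts to look and compute and a tool call to move; the robot and the scene stay as the last step left them, time stands still between calls to the robot, and variables do not carry over. Pictures are saved under pics/ and viewed, at most 10 in all, crops included, and the job is handed in when it is done.

```bash
ls; mkdir -p pics; python3 - <<'E'
from bench import manip
import cv2
for n in("scene","top"):
    cv2.imwrite(f"pics/{n}0.png",manip.grab_frame(n)[:,:,::-1]); c=manip.get_calibration(n);print(n,c)
print(manip.pinch_z,manip.get_state())
E
```

```text
bench.py
pics
scene {'fx': 349.065829183395, 'fy': 349.065829183395, 'cx': 257.09501357285717, 'cy': 191.82572898907662, 'R': array([[-0.3343254 ,  0.94227542, -0.01853525],
       [ 0.68976589,  0.23123702, -0.68611403],
       [-0.64222235, -0.24217033, -0.72725785]]), 't': array([ 0.18451607, -0.2816518 ,  1.26244344])}
top {'fx': 384.8863939253877, 'fy': 384.8863939253877, 'cx': 255.36881751137645, 'cy': 196.08434204835325, 'R': array([[-0.02592803, -0.99930129,  0.02691973],
       [-0.99156149,  0.02228697, -0.12770708],
       [ 0.12701789, -0.03000376, -0.99144653]]), 't': array([-0.01751064,  0.53412808,  0.98806047])}
0.0187 {'t': 0.1, 'joints': array([ 1.00996044e+00,  2.76527719e-01,  1.50598563e+00,  1.41422164e-05,
        1.36070548e+00, -1.21028049e-01]), 'dq': array([-0.00048173,  0.00085595, -0.00427278,  0.00080419,  0.00061129,
        0.0004634 ]), 'joint_efforts': array([ 2.26830343e-03, -4.17699909e+01, -2.46406657e+01, -3.45603166e-04,
        5.78403400e-03, -1.58661112e-05]), 'tool_pos': array([0.24458289, 0.51987869, 0.23053684]), 'ee_rot': array([-2.78385716e-04,  2.18137230e-01,  9.75917767e-01, -7.63979296e-04]), 'force': array([-0.09480179,  0.07700254, -0.06957819]), 'wrist_torque': array([0.03556257, 0.00482853, 0.02625744]), 'grasp_force': 0.0, 'opening': 0.08557667473140139}
```
View pics/scene0.png

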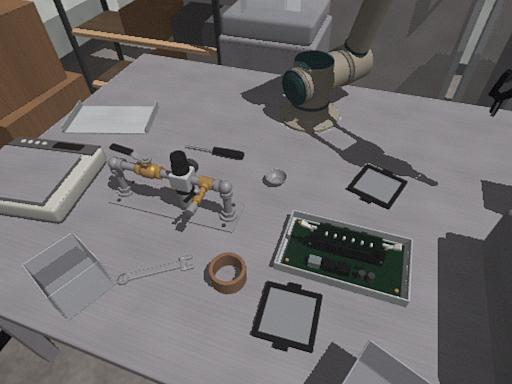

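View pics/top0.png

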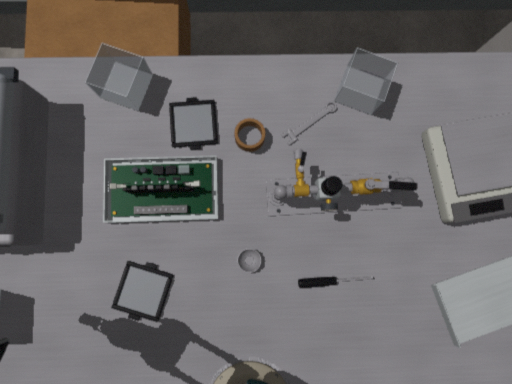

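The scene view shows the air line at (170,180) and the control unit at (345,255). In the top view, the large valve is at (365,186) with its black handle out to (415,186), pointing to -y. The branch cock is at (303,158), and the control unit's lever tabs are at about (115,187) and (198,184).

```bash
cat > h.py <<'E'
import numpy as np, cv2
from bench import manip
from scipy.spatial.transform import Rotation as Ro
def P(c): return np.c_[c["R"],c["t"]]
def K(c): return np.array([[c["fx"],0,c["cx"]],[0,c["fy"],c["cy"]],[0,0,1.]])
def onz(c,u,v,z):
    d=c["R"].T@np.linalg.inv(K(c))@[u,v,1]; o=-c["R"].T@c["t"]
    return o+d*(z-o[2])/d[2]
def tri(c1,p1,c2,p2):
    X=cv2.triangulatePoints(K(c1)@P(c1),K(c2)@P(c2),np.float64(p1),np.float64(p2))[:,0];X=X[:3]/X[3]
    e=[np.round(proj(c,X)-p,1) for c,p in((c1,p1),(c2,p2))]
    return X,e
def proj(c,X):
    q=K(c)@(c["R"]@np.asarray(X)+c["t"]); return q[:2]/q[2]
def rot(): 
    q=manip.get_state()["ee_rot"]; return Ro.from_quat(np.r_[q[1:],q[0]]).as_matrix()
def totool(target):
    s=manip.get_state(); return rot().T@(np.asarray(target)-s["tool_pos"])
E
python3 - <<'E'
from h import *
c=manip.get_calibration("top")
for n,u,v,z in[("stem?",365,186,.15),("sleeve in",390,186,.161),("sleeve out",416,186,.161),("tabL",115,187,.089),("tabR",198,184,.089),("unit",162,190,.03),("knob",332,186,.19)]:print(n,onz(c,u,v,z).round(3))
w=manip.get_calibration("wrist");R=rot();p=manip.get_state()["tool_pos"];print(R.round(3))
o=-w["R"].T@w["t"];print("cam in tool",R.T@(o-p),(w["R"]@R).round(3),w["fx"],w["cx"],w["cy"])
E
```

```text
stem? [ 0.537 -0.289  0.15 ]
sleeve in [ 0.534 -0.344  0.161]
sleeve out [ 0.533 -0.406  0.161]
tabL [0.557 0.321 0.089]
tabR [0.56  0.115 0.089]
unit [0.556 0.217 0.03 ]
knob [ 0.533 -0.2    0.19 ]
[[-0.905  0.426 -0.001]
 [ 0.426  0.905 -0.001]
 [ 0.    -0.002 -1.   ]]
cam in tool [ 0.06933822  0.00029898 -0.14164605] [[ 0.     1.     0.   ]
 [-0.964  0.    -0.266]
 [-0.266 -0.     0.964]] 329.43209951336934 253.81286863904734 188.6595551323379
```

Careful with the scale: shifts go in shares of 50 mm and turns go in units of 0.25 rad. That gives: 0.142 rad is 0.568.

Emit:
shift_gripper(steps={"sx":[0,0,0,0,0,0,0,0],"sy":[0,0,0,0,0,0,0,0],"sz":[0,0,0,0,0,0,0,0],"rz":[0.568,0.568,0.568,0.568,0.568,0.568,0.568,0.532]})

```text
t: 0.9
tool_pos: [0.2446, 0.52, 0.2308]
ee_rot: [0.0, 0.708, 0.707, -0.001]
force: [-0.3, 0.2, -0.2]
opening: 0.0856
grasp_force: 0.0
```

Emit:
shift_gripper(steps={"sx":[-0.6,-0.6,-0.6,-0.6,-0.6,-0.6,-0.6,-0.6,-0.6,-0.6],"sy":[0.52,0.52,0.52,0.52,0.52,0.52,0.52,0.52,0.52,0.52],"sz":[-0.12,-0.12,-0.12,-0.12,-0.12,-0.12,-0.12,-0.12,-0.12,-0.12],"rz":[0,0,0,0,0,0,0,0,0,0]})

```text
t: 1.9
tool_pos: [0.5066, 0.2199, 0.2912]
ee_rot: [-0.0, 0.706, 0.708, -0.0]
force: [1.3, 0.6, -0.6]
opening: 0.0856
grasp_force: 0.0
```

Emit:
shift_gripper(steps={"sx":[0,0],"sy":[0,0],"sz":[0,0],"rz":[0,0]})

```text
t: 2.1
tool_pos: [0.5062, 0.2207, 0.2908]
ee_rot: [-0.001, 0.706, 0.708, -0.0]
force: [0.3, 0.3, 0.2]
opening: 0.085
grasp_force: 0.0
```

```bash
python3 - <<'E'
from h import *
import pickle
w=manip.get_calibration("wrist");f=manip.grab_frame("wrist");pickle.dump((w,f),open("u1.p","wb"))
cv2.imwrite("pics/u1.png",f[:,:,::-1]);print(proj(w,[.557,.321,.089]),proj(w,[.56,.115,.089]),rot().round(3))
E
```

```text
[308.12571525  64.19577107] [302.52042684 255.67016364] [[-0.003  1.    -0.002]
 [ 1.     0.003  0.   ]
 [ 0.    -0.002 -1.   ]]
```

Converted, 0.03 m is 0.6.

Emit:
shift_gripper(steps={"sx":[0,0,0,0,0,0],"sy":[0.6,0.6,0.6,0.6,0,0],"sz":[0,0,0,0,0,0],"rz":[0,0,0,0,0,0]})

```text
t: 2.75
tool_pos: [0.625, 0.2231, 0.2902]
ee_rot: [-0.001, 0.705, 0.709, -0.001]
force: [-0.3, 0.1, 0.1]
opening: 0.0855
grasp_force: 0.0
```

```bash
python3 - <<'E'
from h import *
import pickle
w=manip.get_calibration("wrist");f=manip.grab_frame("wrist");pickle.dump((w,f),open("u2.p","wb"))
a=pickle.load(open("u1.p","rb"))[1]
g=np.hstack([a[:,130:],f[:,:390]])
cv2.imwrite("pics/u12.png",g[:,:,::-1]);print(g.shape,proj(w,[.557,.321,.089]),proj(w,[.56,.115,.089]))
E
```

```text
(384, 772, 3) [187.37302126  66.18338184] [198.63259318 257.19335756]
```

View pics/u12.png

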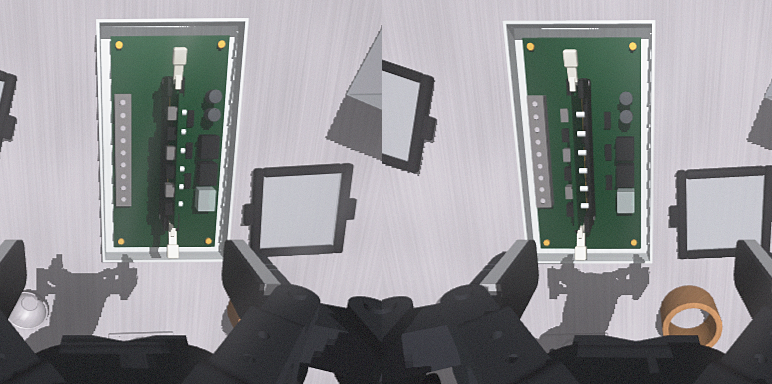

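Both views show the unit. In the left view the tabs are at about (310,55) and (302,243) in full-frame pixels; in the right view they are at (188,59) and (198,245). I'll zoom in for precise picks.

```bash
python3 - <<'E'
from h import *
import pickle
A=pickle.load(open("u1.p","rb"))[1];B=pickle.load(open("u2.p","rb"))[1]
r=lambda f,u,v:cv2.resize(f[v:v+60,u:u+80],None,fx=5,fy=5,interpolation=cv2.INTER_CUBIC)
g=np.vstack([np.hstack([r(A,270,38),r(B,150,38)]),np.hstack([r(A,262,212),r(B,158,212)])])
cv2.imwrite("pics/z.png",g[:,:,::-1])
E
```

```text
(no output)
```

View pics/z.png

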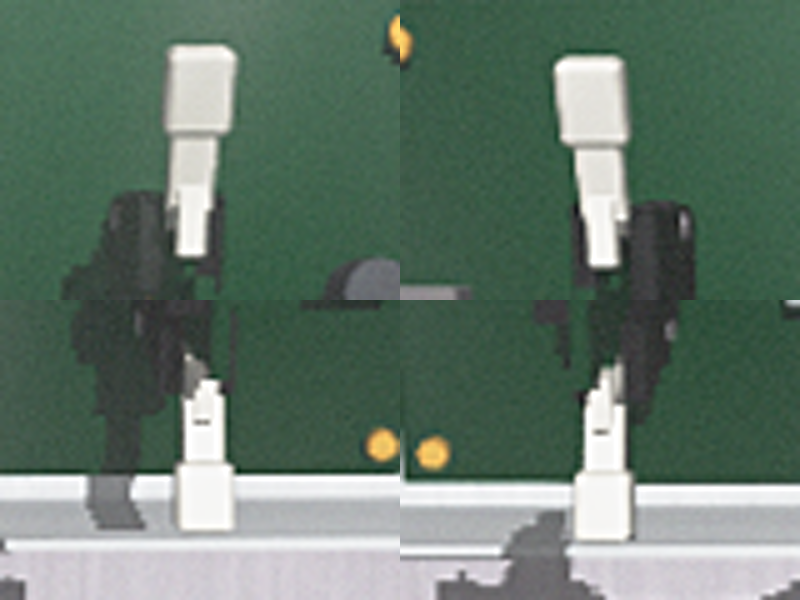

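```bash
python3 - <<'E'
from h import *
import pickle
a=pickle.load(open("u1.p","rb"))[0];b=pickle.load(open("u2.p","rb"))[0]
L,e=tri(a,(310,55.2),b,(187.8,57.8));print(L.round(4),e)
R,e=tri(a,(302.8,251),b,(198.4,252.8));print(R.round(4),e)
print(np.linalg.norm(L-R),"expect .206", np.degrees(np.arctan2(-(L-R)[0],(L-R)[1])))
for c in(a,b): print(proj(c,[.557,.321,.089]))
E
```

```text
[0.5582 0.3287 0.0909] [array([0. , 0.3]), array([-0. , -0.3])]
[0.56   0.1209 0.0894] [array([0. , 0.1]), array([-0. , -0.1])]
0.20787097436063892 expect .206 0.5134110070065026
[308.12571525  64.19577107]
[187.37302126  66.18338184]
```

Emit:
shift_gripper(steps={"sx":[-0.8,-0.8,-0.8,-0.8,-0.8,-0.8,-0.8,-0.8,-0.8,-0.8],"sy":[-0.36,-0.36,-0.36,-0.36,-0.36,-0.36,-0.36,-0.36,0,0],"sz":[0,0,0,0,0,0,0,0,0,0],"rz":[0,0,0,0,0,0,0,0,0,0]})

```text
t: 3.8
tool_pos: [0.4818, -0.1786, 0.2923]
ee_rot: [0.0, 0.705, 0.709, 0.0]
force: [0.8, 0.5, -0.5]
opening: 0.0855
grasp_force: 0.0
```

Emit:
shift_gripper(steps={"sx":[-0.8,-0.8,-0.8,-0.8,0,0],"sy":[0,0,0,0,0,0],"sz":[0,0,0,0,0,0],"rz":[0,0,0,0,0,0]})

```text
t: 4.4
tool_pos: [0.4836, -0.3378, 0.2912]
ee_rot: [-0.001, 0.706, 0.708, 0.0]
force: [-0.4, -0.0, 0.3]
opening: 0.0853
grasp_force: 0.0
```

```bash
python3 - <<'E'
from h import *
import pickle
w=manip.get_calibration("wrist");f=manip.grab_frame("wrist");pickle.dump((w,f),open("v1.p","wb"))
print(proj(w,[.537,-.289,.16]),proj(w,[.533,-.406,.161]),rot().round(3))
E
```

```text
[321.82638812 123.25908887] [310.13329668 254.66918929] [[-0.005  1.    -0.   ]
 [ 1.     0.005  0.001]
 [ 0.001 -0.    -1.   ]]
```

Emit:
shift_gripper(steps={"sx":[0,0,0,0,0,0],"sy":[0.5,0.5,0.5,0.5,0,0],"sz":[0,0,0,0,0,0],"rz":[0,0,0,0,0,0]})

```text
t: 5.05
tool_pos: [0.5843, -0.3361, 0.2913]
ee_rot: [-0.001, 0.705, 0.709, -0.0]
force: [-0.2, -0.7, 0.1]
opening: 0.0856
grasp_force: 0.0
```

```bash
python3 - <<'E'
from h import *
import pickle
w=manip.get_calibration("wrist");f=manip.grab_frame("wrist");pickle.dump((w,f),open("v2.p","wb"))
print(proj(w,[.537,-.289,.16]),proj(w,[.533,-.406,.161]))
a=pickle.load(open("v1.p","rb"))[1]
r=lambda f,u,v:cv2.resize(f[v:v+200,u:u+133],None,fx=3,fy=3,interpolation=cv2.INTER_CUBIC)
cv2.imwrite("pics/v12.png",np.hstack([r(a,255,90),r(f,120,90)])[:,:,::-1])
E
```

```text
[198.62402756 124.62140946] [198.90540755 255.60309888]
```

View pics/v12.png

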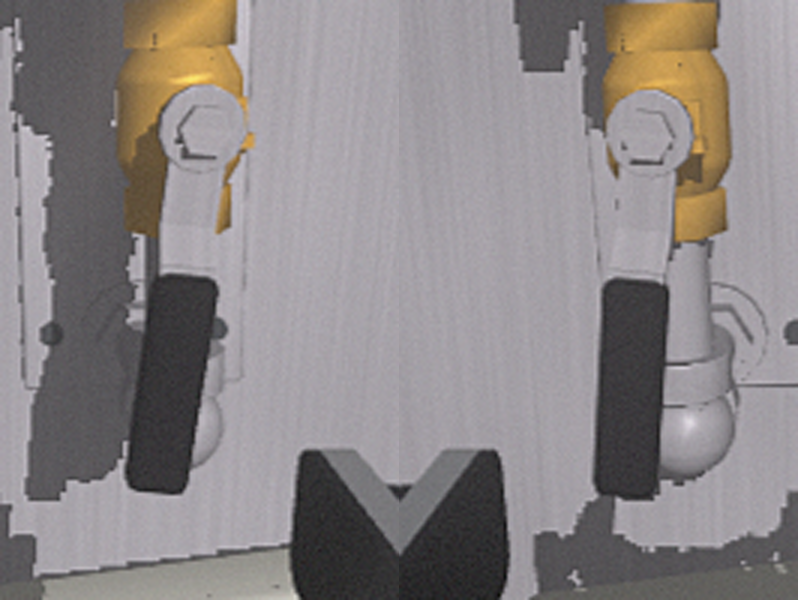

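```bash
python3 - <<'E'
from h import *
import pickle
a=pickle.load(open("v1.p","rb"))[0];b=pickle.load(open("v2.p","rb"))[0]
X=[]
for n,p,q in[("in",(189,276),(239,282)),("out",(157,492),(229,497)),("nut",(206,128),(251,131))]:
    x,e=tri(a,(254.67+p[0]/3,89.67+p[1]/3),b,(119.67+q[0]/3,89.67+q[1]/3));X.append(x);print(n,x.round(4),e)
d=X[1]-X[0];print(np.linalg.norm(d),np.degrees(np.arctan2(d[0],-d[1])))
d/=np.linalg.norm(d);g=X[0]+d*.038;s=X[0]-d*.040;print("grip",g,"stem",s,"totool grip",totool([g[0],g[1],.161-manip.pinch_z+.0]),rot())
E
```

```text
in [ 0.536  -0.338   0.1616] [array([0. , 0.4]), array([-0. , -0.4])]
out [ 0.5303 -0.4057  0.1603] [array([0. , 0.4]), array([-0. , -0.4])]
nut [ 0.5398 -0.2967  0.1546] [array([-0. , -0.2]), array([0. , 0.2])]
0.06794381128933319 -4.853885501164556
grip [ 0.53279299 -0.37588481  0.16089073] stem [ 0.53939185 -0.29817752  0.16231602] totool grip [-0.03906731 -0.05109964  0.14931788] [[-5.78419761e-03  9.99982981e-01 -7.62535288e-04]
 [ 9.99983158e-01  5.78455795e-03  4.71204087e-04]
 [ 4.75606997e-04 -7.59796908e-04 -9.99999598e-01]]
```

Emit:
shift_gripper(steps={"sx":[-0.4,-0.38,0,0,0,0,0,0],"sy":[-0.5,-0.52,0,0,0,0,0,0],"sz":[0,0,0,0.6,0.6,0.6,0,0],"rz":[0,0,0.36,0,0,0,0,0]}, finger_gap=0.05, force=30)

```text
t: 5.9
tool_pos: [0.5328, -0.3772, 0.2021]
ee_rot: [-0.0, 0.737, 0.676, -0.0]
force: [0.8, -0.1, 0.7]
opening: 0.0502
grasp_force: 0.0
```

```bash
python3 - <<'E'
from h import *
print(totool([.5328,-.3759,.1445]),rot().round(3))
E
```

```text
[ 0.00129338 -0.00013036  0.05759641] [[ 0.086  0.996 -0.   ]
 [ 0.996 -0.086  0.   ]
 [ 0.    -0.    -1.   ]]
```

Emit:
shift_gripper(steps={"sx":[0.02,0,0],"sy":[0,0,0],"sz":[0.6,0.55,0],"rz":[0,0,0]})

```text
t: 6.2
tool_pos: [0.5323, -0.3755, 0.1426]
ee_rot: [-0.002, 0.737, 0.676, -0.0]
force: [-0.2, -0.2, -0.3]
opening: 0.0496
grasp_force: 0.0
```

Emit:
shift_gripper(steps={"sx":[0,0,0,0,0],"sy":[0,0,0,0,0],"sz":[0,0,0,0,0],"rz":[0,0,0,0,0]}, finger_gap=0.0, force=30)

```text
t: 6.7
tool_pos: [0.5345, -0.3777, 0.1466]
ee_rot: [0.002, 0.737, 0.676, 0.0]
force: [-0.4, 0.5, 6.8]
opening: 0.0181
grasp_force: 32.4
```

Gripped, with the opening at 18 mm. Now I'll swing it clockwise around the stem.

Converted, -0.0112 m is -0.224, 0.0008 m is 0.016, 0.145 rad is 0.58.

Emit:
shift_gripper(steps={"sx":[0.016,0.016,0.016,0.016,0.016],"sy":[-0.224,-0.224,-0.224,-0.224,-0.224],"sz":[0,0,0,0,0],"rz":[0.58,0.58,0.58,0.58,0.58]})

```text
t: 7.2
tool_pos: [0.4842, -0.3538, 0.1466]
ee_rot: [0.002, 0.93, 0.369, 0.001]
force: [-2.1, 0.4, 8.3]
opening: 0.0184
grasp_force: 32.9
```

Emit:
shift_gripper(steps={"sx":[0.016,0.016,0.016,0.016,0,0],"sy":[-0.224,-0.224,-0.224,-0.224,0,0],"sz":[0,0,0,0,0,0],"rz":[0.58,0.58,0.58,0.58,0,0]})

```text
t: 7.8
tool_pos: [0.4633, -0.3129, 0.1466]
ee_rot: [0.001, 0.996, 0.09, 0.0]
force: [-3.4, 3.3, 10.5]
opening: 0.0181
grasp_force: 33.0
```

```bash
python3 - <<'E'
from h import *
r=rot();print(np.degrees(np.arctan2(r[1,0],r[0,0])),manip.get_state()["wrist_torque"])
E
```

```text
10.312420214733844 [ 0.37287087  0.77032821 -0.05468285]
```

Emit:
shift_gripper(steps={"sx":[0.016,0.012,0,0],"sy":[-0.224,-0.186,0,0],"sz":[0,0,0,0],"rz":[0.58,0.48,0,0]})

```text
t: 8.2
tool_pos: [0.4632, -0.3015, 0.1468]
ee_rot: [0.009, 0.999, -0.039, 0.001]
force: [-5.8, -17.3, 2.1]
opening: 0.0184
grasp_force: 68.2
```

Emit:
shift_gripper(steps={"sx":[0.002,0,0],"sy":[-0.06,0,0],"sz":[0,0,0],"rz":[0.16,0,0]})

```text
t: 8.5
tool_pos: [0.4632, -0.3014, 0.1469]
ee_rot: [0.012, 0.998, -0.058, 0.001]
force: [-6.7, -22.4, 0.1]
opening: 0.0183
grasp_force: 85.6
```

Emit:
shift_gripper(steps={"sx":[0.002,0,0],"sy":[-0.06,0,0],"sz":[0,0,0],"rz":[0.16,0,0]})

```text
t: 8.8
tool_pos: [0.4633, -0.3012, 0.147]
ee_rot: [0.015, 0.997, -0.076, 0.001]
force: [-8.9, -29.7, -1.3]
opening: 0.0183
grasp_force: 104.6
```

```bash
python3 - <<'E'
from h import *
r=rot();print(np.degrees(np.arctan2(r[1,0],r[0,0])),manip.get_state()["wrist_torque"])
E
```

```text
-8.706981132905002 [-4.39655463  1.22743646  2.80244408]
```

Converted, 0.003 m is 0.06, 0.002 m is 0.04, -0.05 rad is -0.2.

Emit:
shift_gripper(steps={"sx":[0,0,0,0,0],"sy":[0.06,0.06,0.04,0,0],"sz":[0,0,0,0,0],"rz":[-0.2,-0.2,-0.16,0,0]})

```text
t: 9.3
tool_pos: [0.4628, -0.3017, 0.1466]
ee_rot: [0.007, 1.0, -0.011, 0.001]
force: [-5.3, -13.1, 3.8]
opening: 0.0184
grasp_force: 45.6
```

```bash
python3 - <<'E'
from h import *
r=rot();print(np.degrees(np.arctan2(r[1,0],r[0,0])),manip.get_state()["wrist_torque"])
E
```

```text
-1.2630856171810891 [-2.03019153  0.86101937  0.56338413]
```

Converted, 0.002 m is 0.04, -0.03 rad is -0.12.

Emit:
shift_gripper(steps={"sx":[0,0],"sy":[0.04,0],"sz":[0,0],"rz":[-0.12,0]})

```text
t: 9.5
tool_pos: [0.4631, -0.3017, 0.1465]
ee_rot: [0.005, 1.0, 0.003, 0.001]
force: [-4.3, -8.1, 5.8]
opening: 0.0182
grasp_force: 36.2
```

Emit:
shift_gripper(steps={"sx":[0,0,0],"sy":[0,0,0],"sz":[0,0,0],"rz":[0,0,0]}, finger_gap=0.05)

```text
t: 9.8
tool_pos: [0.4628, -0.2964, 0.1439]
ee_rot: [-0.0, 1.0, 0.002, 0.0]
force: [0.2, 0.9, 0.4]
opening: 0.0498
grasp_force: 0.0
```

Emit:
shift_gripper(steps={"sx":[0,0,0,-0.6,-0.6,0,0],"sy":[0,0,0,0,0,0,0],"sz":[-0.6,-0.8,-0.8,-0.8,0,0,0],"rz":[0,0,0,0,0,0,0]})

```text
t: 10.5
tool_pos: [0.4026, -0.2966, 0.2938]
ee_rot: [-0.0, 1.0, 0.002, 0.0]
force: [0.3, -0.2, -1.0]
opening: 0.0503
grasp_force: 0.0
```

```bash
python3 - <<'E'
from h import *
import pickle
w=manip.get_calibration("wrist");f=manip.grab_frame("wrist");pickle.dump((w,f),open("v3.p","wb"))
t=manip.get_calibration("top");g=manip.grab_frame("top")
cv2.imwrite("pics/v3.png",np.hstack([f[:,:384],cv2.resize(g[120:248,256:384],None,fx=3,fy=3)])[:,:,::-1]);print(proj(w,[.5394,-.298,.161]),proj(w,[.462,-.303,.161]))
E
```

```text
[258.07053806  -1.16427204] [263.517758  105.8401746]
```

View pics/v3.png

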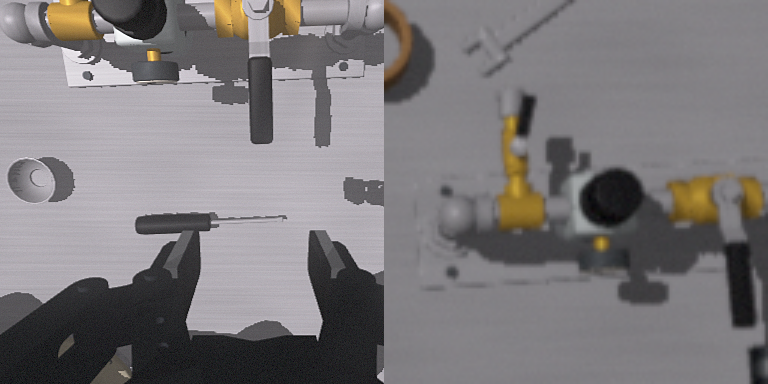

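The handle now points toward the robot, across the pipe. In the wrist picture the nut is at (258,8), the sleeve runs from (259,57) to (262,143), and the plate edge runs from (65,86) to (363,76). I'll check the angle numerically.

```bash
python3 - <<'E'
from h import *
import pickle
w=pickle.load(open("v3.p","rb"))[0]
a,b=onz(w,65,87,.006),onz(w,363,76.5,.006);s,i,o=onz(w,258,8,.161),onz(w,259.5,57,.166),onz(w,262,143,.166)
an=lambda p:np.degrees(np.arctan2(p[1],p[0]))
print("edge -y dir",an(b-a)+90,"handle vs -x",an(i-o),an(s-o),s,i,o,a,b)
t=manip.get_calibration("top")
k=onz(t,256+457/3,120+215/3,.115);e=onz(t,256+735/3,120+195/3,.16);print("line",an(k-e)-90,k,e)
E
```

```text
edge -y dir 2.1613396315332096 handle vs -x 2.289395718098515 2.2666581236008305 [ 0.53324194 -0.29799447  0.161     ] [ 0.49831954 -0.29935064  0.166     ] [ 0.43264114 -0.30197639  0.166     ] [ 0.48012951 -0.0595144   0.006     ] [ 0.49410698 -0.42987265  0.006     ]
line 1.4462343846767851 [ 0.5257442  -0.40709429  0.115     ] [ 0.53090419 -0.61147511  0.16      ]
```

Converted, -0.145 rad is -0.58.

Emit:
shift_gripper(steps={"sx":[0,0,0,0,0,0,0,0,0,0],"sy":[0,0,0,0,0,0,0,0,0,0],"sz":[0,0,0,0,0,0,0,0,0,0],"rz":[-0.58,-0.58,-0.58,-0.58,-0.58,-0.58,-0.58,-0.58,-0.58,-0.58]}, finger_gap=0.04)

```text
t: 11.6
tool_pos: [0.4036, -0.2968, 0.2926]
ee_rot: [-0.001, 0.745, 0.668, 0.0]
force: [-0.3, -0.7, -0.3]
opening: 0.04
grasp_force: 0.0
```

Emit:
shift_gripper(steps={"sx":[0,0.9,0.9,0.9,0.9,0.9,0.9,0.9,0.9,0.9],"sy":[0,0.34,0.34,0.34,0.34,0.34,0.34,0.34,0.34,0.34],"sz":[0,0,0,0,0,0,0,0,0,0],"rz":[-0.5,0,0,0,0,0,0,0,0,0]})

```text
t: 12.6
tool_pos: [0.5528, 0.1122, 0.2926]
ee_rot: [-0.001, 0.703, 0.711, -0.0]
force: [0.8, -0.2, -0.1]
opening: 0.0401
grasp_force: 0.0
```

Emit:
shift_gripper(steps={"sx":[0,0,0,0],"sy":[0,0,0,0],"sz":[0.8,0.8,0,0],"rz":[0,0,0,0]})

```text
t: 13.0
tool_pos: [0.5522, 0.1098, 0.2131]
ee_rot: [-0.001, 0.704, 0.711, -0.001]
force: [0.8, 0.3, 0.5]
opening: 0.0401
grasp_force: 0.0
```

```bash
python3 - <<'E'
from h import *
r=rot();print(np.degrees(np.arctan2(r[1,0],r[0,0])),totool([.560,.1209,.0745]))
E
```

```text
90.55203783690298 [0.01103485 0.00819959 0.13862509]
```

Converted, 0.035 m is 0.7, 0.03 m is 0.6.

Emit:
shift_gripper(steps={"sx":[0.21,0,0,0,0,0,0],"sy":[0.16,0,0,0,0,0,0],"sz":[0.6,0.7,0.7,0.6,0,0,0],"rz":[0,0,0,0,0,0,0]})

```text
t: 13.7
tool_pos: [0.5625, 0.12, 0.0867]
ee_rot: [0.002, 0.704, 0.71, 0.002]
force: [0.6, -0.4, 0.2]
opening: 0.0398
grasp_force: 0.0
```

```bash
python3 - <<'E'
from h import *
print(totool([.560,.1209,.0745]))
E
```

```text
[ 0.00096389 -0.00260424  0.01216868]
```

Converted, 0.012 m is 0.24, -0.002 m is -0.04.

Emit:
shift_gripper(steps={"sx":[0,0,0],"sy":[-0.04,0,0],"sz":[0.24,0,0],"rz":[0,0,0]})

```text
t: 14.0
tool_pos: [0.5578, 0.1199, 0.0719]
ee_rot: [-0.0, 0.704, 0.71, 0.0]
force: [0.3, -0.2, -0.1]
opening: 0.0397
grasp_force: 0.0
```

Emit:
shift_gripper(steps={"sx":[0,0,0,0,0],"sy":[0,0,0,0,0],"sz":[0,0,0,0,0],"rz":[0,0,0,0,0]}, finger_gap=0, force=25)

```text
t: 14.5
tool_pos: [0.5613, 0.1201, 0.0726]
ee_rot: [0.002, 0.704, 0.71, 0.003]
force: [4.1, -0.3, -1.4]
opening: 0.0121
grasp_force: 27.8
```

Emit:
shift_gripper(steps={"sx":[-0.084,-0.082,-0.076,-0.076,-0.07,-0.068,0],"sy":[0,0,0,0,0,0,0],"sz":[0.032,0.04,0.048,0.05,0.058,0.06,0],"rz":[0,0,0,0,0,0,0]})

```text
t: 15.2
tool_pos: [0.5616, 0.097, 0.0586]
ee_rot: [0.002, 0.704, 0.71, 0.003]
force: [4.2, 1.3, 2.2]
opening: 0.0121
grasp_force: 29.2
```

Emit:
shift_gripper(steps={"sx":[-0.06,-0.058,-0.05,-0.046,0,0],"sy":[0,0,0,0,0,0],"sz":[0.066,0.07,0.076,0.078,0,0],"rz":[0,0,0,0,0,0]})

```text
t: 15.8
tool_pos: [0.5617, 0.0857, 0.044]
ee_rot: [0.003, 0.704, 0.71, 0.002]
force: [5.3, -0.8, 2.7]
opening: 0.0122
grasp_force: 30.3
```

Emit:
shift_gripper(steps={"sx":[-0.022,0,0],"sy":[0,0,0],"sz":[0.046,0,0],"rz":[0,0,0]})

```text
t: 16.1
tool_pos: [0.5618, 0.0846, 0.0419]
ee_rot: [0.003, 0.704, 0.71, 0.002]
force: [5.3, -1.1, 3.8]
opening: 0.0126
grasp_force: 30.6
```

Emit:
shift_gripper(steps={"sx":[-0.026,0,0],"sy":[0,0,0],"sz":[0.054,0,0],"rz":[0,0,0]})

```text
t: 16.4
tool_pos: [0.5618, 0.0838, 0.0401]
ee_rot: [0.003, 0.704, 0.71, 0.003]
force: [3.8, 0.1, 9.4]
opening: 0.0125
grasp_force: 31.5
```

Emit:
shift_gripper(steps={"sx":[-0.02,0,0],"sy":[0,0,0],"sz":[0.054,0,0],"rz":[0,0,0]})

```text
t: 16.7
tool_pos: [0.5621, 0.0834, 0.0389]
ee_rot: [0.003, 0.704, 0.71, 0.004]
force: [2.3, 2.2, 19.2]
opening: 0.0121
grasp_force: 32.8
```

Emit:
shift_gripper(steps={"sx":[0,0],"sy":[0,0],"sz":[-0.06,0],"rz":[0,0]})

```text
t: 16.9
tool_pos: [0.5618, 0.0837, 0.0397]
ee_rot: [0.002, 0.704, 0.71, 0.003]
force: [5.3, 3.3, 2.9]
opening: 0.0122
grasp_force: 31.4
```

Emit:
shift_gripper(steps={"sx":[0,0,0],"sy":[0,0,0],"sz":[0,0,0],"rz":[0,0,0]}, finger_gap=0.04)

```text
t: 17.2
tool_pos: [0.5568, 0.0827, 0.0375]
ee_rot: [-0.001, 0.704, 0.71, -0.001]
force: [0.6, -0.3, 0.4]
opening: 0.04
grasp_force: 0.0
```

Emit:
shift_gripper(steps={"sx":[0,0,0,0,0,0.8,0.8,0.8,0,0],"sy":[0,0,0,0,0,0,0,0,0,0],"sz":[-0.6,-0.8,-0.8,-0.8,-0.8,0,0,0,0,0],"rz":[0,0,0,0,0,0,0,0,0,0]})

```text
t: 18.2
tool_pos: [0.5563, 0.2032, 0.2274]
ee_rot: [-0.0, 0.703, 0.711, -0.001]
force: [-0.3, -0.8, 0.1]
opening: 0.0402
grasp_force: 0.0
```

```bash
python3 - <<'E'
from h import *
import pickle
w=manip.get_calibration("wrist");f=manip.grab_frame("wrist")
cv2.imwrite("pics/l1.png",f[:,:,::-1]);print(proj(w,[.558,.3287,.09]))
r=rot();print(np.degrees(np.arctan2(r[1,0],r[0,0])),totool([.559,.3287,.0865]))
E
```

```text
[260.45815596  20.79071023]
90.5510147722418 [0.12642921 0.00389504 0.14083893]
```

View pics/l1.png

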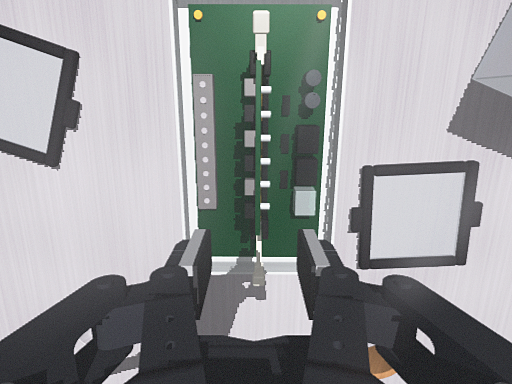

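The right lever is out, with its tab low at (258,275). The left tab at (261,21) matches the prediction. Next is the left lever.

Emit:
shift_gripper(steps={"sx":[0.84,0.84,0.84,0,0,0,0,0,0,0],"sy":[0.03,0.03,0.03,0,0,0,0,0,0,0],"sz":[0,0,0,0.8,0.8,0.6,0.4,0,0,0],"rz":[0,0,0,0,0,0,0,0,0,0]})

```text
t: 19.25
tool_pos: [0.5619, 0.3287, 0.0999]
ee_rot: [0.001, 0.704, 0.71, 0.001]
force: [-0.0, 0.3, 0.2]
opening: 0.0399
grasp_force: 0.0
```

```bash
python3 - <<'E'
from h import *
print(totool([.5595,.3290,.0738]))
E
```

```text
[ 0.00026403 -0.00251143  0.02612474]
```

Emit:
shift_gripper(steps={"sx":[0,0,0,0],"sy":[-0.02,0,0,0],"sz":[0.28,0.24,0,0],"rz":[0,0,0,0]})

```text
t: 19.65
tool_pos: [0.5598, 0.329, 0.0726]
ee_rot: [0.0, 0.704, 0.71, 0.0]
force: [0.7, 0.5, -0.4]
opening: 0.0401
grasp_force: 0.0
```

Emit:
shift_gripper(steps={"sx":[0,0,0,0,0],"sy":[0,0,0,0,0],"sz":[0,0,0,0,0],"rz":[0,0,0,0,0]}, finger_gap=0, force=25)

```text
t: 20.15
tool_pos: [0.5599, 0.3292, 0.073]
ee_rot: [0.0, 0.704, 0.71, 0.001]
force: [-1.3, 0.1, 4.9]
opening: 0.0125
grasp_force: 27.2
```

Emit:
shift_gripper(steps={"sx":[0.084,0.082,0.076,0],"sy":[0,0,0,0],"sz":[0.032,0.04,0.048,0],"rz":[0,0,0,0]})

```text
t: 20.55
tool_pos: [0.5598, 0.3411, 0.0667]
ee_rot: [0.0, 0.704, 0.71, 0.0]
force: [-0.1, -0.5, 3.3]
opening: 0.0121
grasp_force: 27.8
```

Converted, 0.0039 m is 0.078, 0.0038 m is 0.076.

Emit:
shift_gripper(steps={"sx":[0.076,0.07,0.068,0.06,0.058,0.05,0.046,0,0],"sy":[0,0,0,0,0,0,0,0,0],"sz":[0.05,0.058,0.06,0.066,0.07,0.076,0.078,0,0],"rz":[0,0,0,0,0,0,0,0,0]})

```text
t: 21.45
tool_pos: [0.5595, 0.3629, 0.0434]
ee_rot: [-0.0, 0.704, 0.71, 0.0]
force: [1.0, 2.0, 2.7]
opening: 0.0122
grasp_force: 28.6
```

Emit:
shift_gripper(steps={"sx":[0.022,0.026,0,0],"sy":[0,0,0,0],"sz":[0.046,0.054,0,0],"rz":[0,0,0,0]})

```text
t: 21.85
tool_pos: [0.5597, 0.3649, 0.0394]
ee_rot: [0.0, 0.704, 0.71, 0.001]
force: [-1.2, 0.6, 7.5]
opening: 0.0124
grasp_force: 29.5
```

Emit:
shift_gripper(steps={"sx":[0.02,0,0],"sy":[0,0,0],"sz":[0.054,0,0],"rz":[0,0,0]})

```text
t: 22.15
tool_pos: [0.5598, 0.3652, 0.0385]
ee_rot: [0.001, 0.704, 0.71, 0.0]
force: [-3.2, -3.7, 15.1]
opening: 0.0122
grasp_force: 30.5
```

Converted, -0.002 m is -0.04.

Emit:
shift_gripper(steps={"sx":[0,0],"sy":[0,0],"sz":[-0.04,0],"rz":[0,0]})

```text
t: 22.35
tool_pos: [0.5596, 0.365, 0.0389]
ee_rot: [0.001, 0.704, 0.71, 0.0]
force: [-0.7, -3.0, 10.7]
opening: 0.0123
grasp_force: 29.9
```

Emit:
shift_gripper(steps={"sx":[0,0,0],"sy":[0,0,0],"sz":[0,0,0],"rz":[0,0,0]}, finger_gap=0.04)

```text
t: 22.65
tool_pos: [0.5588, 0.3657, 0.0368]
ee_rot: [-0.0, 0.704, 0.71, -0.001]
force: [-0.1, 0.6, 0.2]
opening: 0.0403
grasp_force: 0.0
```

Emit:
shift_gripper(steps={"sx":[0,0,0,0,0,0,-0.8,-0.8,-0.8,0],"sy":[0,0,0,0,0,0,-0.6,-0.6,-0.6,0],"sz":[-0.6,-0.8,-0.8,-0.8,-0.8,-0.8,0,0,0,0],"rz":[0,0,0,0,0,0,0,0,0,0]})

```text
t: 23.65
tool_pos: [0.4648, 0.2407, 0.2669]
ee_rot: [-0.001, 0.705, 0.709, -0.003]
force: [0.5, 0.5, 0.5]
opening: 0.0399
grasp_force: 0.0
```

Emit:
shift_gripper(steps={"sx":[-0.4,0,0],"sy":[-0.8,0,0],"sz":[0,0,0],"rz":[0,0,0]})

```text
t: 23.95
tool_pos: [0.4304, 0.2248, 0.2677]
ee_rot: [0.0, 0.704, 0.71, 0.001]
force: [-0.2, -0.2, -0.0]
opening: 0.0399
grasp_force: 0.0
```

```bash
python3 - <<'E'
from h import *
import pickle
w=manip.get_calibration("wrist");f=manip.grab_frame("wrist");s=manip.grab_frame("scene");pickle.dump((w,f),open("l2.p","wb"))
z=cv2.resize(s[190:310,260:420],None,fx=2.4,fy=2.4,interpolation=cv2.INTER_CUBIC)
m=np.zeros((384,384,3),np.uint8);m[:288]=z
cv2.imwrite("pics/l2.png",np.hstack([f[:,128:],m])[:,:,::-1])
c=manip.get_calibration("scene")
for y in(.2248+.06,.2248-.06):
  for zz in(.106,.118): print(y,zz,(proj(c,[.559,y,zz])-[260,190])*2.4+[384,0], proj(w,[.559,y,zz])-[128,0])
E
```

```text
0.2848 0.106 [669.0707004  111.73721306] [271.86359297 109.10062592]
0.2848 0.118 [672.22615715 103.77537218] [277.82285382 109.55610427]
0.1648 0.106 [537.8280644   78.21119111] [256.5558845  233.41278647]
0.1648 0.118 [539.39287968  70.17064511] [261.35167689 238.38220578]
```

View pics/l2.png

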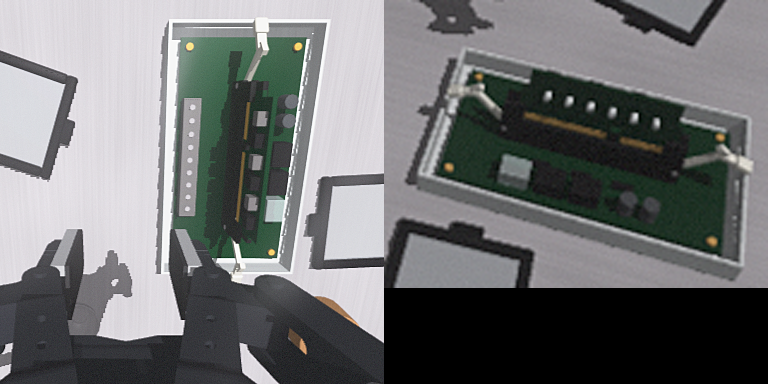

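Both levers are swung out at (262,30) and (237,265) in the left picture. The gold contacts show above the socket, and the board's top edge lies where z = 118 mm projects at both ends, so it is raised evenly by 12 mm. The valve was checked square after release. I'm handing the job in.

```bash
python3 -c "
from bench import manip
print(manip.close_job())"
```

```text
the job is handed in; nothing more can be done
None
```

The job is handed in: the main valve is shut square against its stop, then both ejector levers were swung fully out, leaving the board raised about 12 mm at both ends and loose in its guides; the branch cock and the loose items were not touched.

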